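Trip the pawl and lower the specimen press arm

TASK

The arm of the small ratchet press is propped up by its pawl above a rubber specimen. With the fingertips press down the pawl's thumb pad to trip the pawl fully free of the teeth, then push the arm down by its black grip until its foot rests on the specimen, and leave pawl and arm like that. Only press and push: do not pinch or lift anything, do not raise the arm, and leave the specimen on its seat and the things round the press where they are.

Things in the scene. Friction and masses are not known exactly. Their poses are not given: they have to be found in the camera images.
- press_stand: fixed grey stand of the ratchet press, base plate 60 x 225 x 12 mm. Origin under the arm hinge, on the worktop. Its y axis runs along the press: the arm lies toward -y, the pawl's thumb pad toward +y; z up. Both hinges are level and run along its x axis: the arm hinge at (0, 0, 65) mm, the pawl hinge at (0, 62, 111) mm. Nothing of the stand is higher than 120 mm.
- press_arm (a joint): arm angle, rad: 0 = level, foot resting on the specimen; positive = raised. At the start about 0.8, where the pawl's nose blocks a tooth of the arm's steel wheel, so that it cannot be pushed down. Once the pawl is free it stays where it is left (hinge friction) and needs about 2 to 4 N down on the grip to lower.
- press_grip (a point): middle of the upper face of the arm's black grip, a bar 26 mm wide, 72 mm long along the arm and 16 mm thick at the arm's free end. It lies 155 mm from the arm hinge along the arm and 8 mm above the arm's centre line, and goes round the hinge with the arm (from about 178 mm above the worktop, at the start, to 73 mm with the arm level). Axes as the stand's when the arm is level.
- press_hinge (a point): centre of the arm hinge, 65 mm above the worktop; the arm turns about the stand's x axis through it.
- press_foot (a point): centre of the underside of the round foot, 24 mm across, under the arm, 85 mm from the hinge; it comes down on the specimen.
- trip_pawl (a joint): pawl angle, rad: 0 = nose in the teeth (start), grows as the thumb pad is pressed, 0.4 = at its stop. The nose is clear of the teeth from about 0.2. Stays where it is left (stiff hinge): about 4 N on the pad moves it, and no spring returns it.
- pawl_pad (a point): middle of the top of the pawl's thumb pad, a flat ribbed steel plate 30 x 30 mm and 7 mm thick at the end of the pawl away from the arm, 45 mm from the pawl hinge and 17 mm above it, 128 mm above the worktop at the start; pressed to the stop it sinks 19 mm and goes 3 mm further from the arm.
- pawl_hinge (a point): centre of the pawl hinge, 111 mm above the worktop.
- seat (a point): middle of the top of the round steel seat under the foot, 38 mm across, 24 mm above the worktop.
- specimen_mid (a point): centre of the loose rubber specimen puck, 29 mm across, 12 mm high, that lies on the seat.
- hex_key: L-shaped hex key, 97 mm long, 10 mm high, loose on the worktop close to the stand on the robot's side; bystander. Origin under its middle.
- loupe: black loupe, 35 mm across, 30 mm high, loose on the worktop close to the stand on the robot's side; bystander. Origin under its middle.
- brass_weight: knobbed brass weight, 27 mm across, 30 mm high, loose on the worktop close to the stand on the robot's side; bystander. Origin under its middle.
- steel_weight: knobbed steel weight, 34 mm across, 40 mm high, loose on the worktop beyond the stand; bystander. Origin under its middle.
- oil_bottle: white oil bottle with a spout, 43 mm across, 155 mm high, loose on the worktop beyond the stand; bystander. Origin under its middle.
- steel_cup: steel cup, 54 mm across, 95 mm high, loose on the worktop beyond the stand and to the left; bystander. Origin under its middle.

How it is judged (in metres and radians):
On the way, in this order (a step that is already met when the one before it is completed fails the run):
1. the pawl is tripped free of the teeth while the arm is still up (value of joint trip_pawl above 0.25 rad and value of joint press_arm above 0.7 rad), for 0.2 s.
2. the arm is pushed down until its foot rests on the specimen (value of joint press_arm below 0.035 rad and value of joint trip_pawl above 0.22 rad), for 0.2 s.
At the end, for the whole second after the job is handed in: the arm is down, within 0.035 rad of level (foot within about 3 mm of resting flat on the specimen), and still; the pawl is still tripped (over 0.22 rad); the specimen lies flat on the seat, within 9 mm of its middle and under the foot (all of step 2 and velocity of joint press_arm between -0.02 and 0.02 rad/s and horizontal distance between specimen_mid and seat below 0.009 m and horizontal distance between specimen_mid and press_foot below 0.012 m and height (world z) of specimen_mid between 0.027 and 0.033 m); the robot touches nothing.
It fails at once if the arm is raised (value of joint press_arm above 0.89 rad).
It fails at once if the specimen is lifted or knocked off its seat (distance of specimen_mid from where it was at the start of the episode above 0.012 m).
It fails at once if one of the things round the press is moved or lifted (over 15 mm) (distance of any of hex_key, loupe, brass_weight, steel_weight, oil_bottle, steel_cup from where it was at the start of the episode above 0.015 m).
It also fails if it takes over 40 s, if anything falls off the work surface, if the arm or the gripper's body presses on something with over 40 N, if the wrist force passes 120 N, or if a joint passes its speed limit or range.

ROBOT

A 7-joint arm with a two-finger parallel gripper is mounted at the origin on a cart in front of the work surface, level with it; the furniture and walls round the work are solid. World frame = base frame: x ahead of the robot, y to its left, z up, the work surface at z = 0. Lengths are in m, angles in degrees, forces in N, time in s.
With the tool pointing down it reaches from about 0.425 to 1.025 m from the base axis. Payload 9.4 kg.
Tool frame: the origin (TCP) lies midway between the tips of the shut fingers; the grasp point (between the pads) lies 19 mm behind it; z points along the fingers, y is the line along which they close (so a half turn about z gives the same grasp; the last joint's range is limited). The gripper opens to 93 mm and grips with 3 to 60 N. Pads are 15 mm wide; open, the fingers measure 128 mm over their backs; the gripper's body (75 mm by 188 mm) begins 65 mm behind the grasp point.
Start: joints at [67.111, 34.337, -0.143, 91.639, 0.103, 54.024, -4.572], TCP at [0.23, -0.688, 0.219] pointing down, gripper open.
Joint ranges: [-147.43, 147.43], [-19.82, 112.94], [-74.19, 73.91], [6.32, 146.72], [-59.91, 239.91], [6.04, 106.73], [-150.56, 150.56]. Speed limits (degrees/s): [127.2, 127.2, 172.46, 172.46, 180, 180, 180].

INTERFACE

Orientations are given as a 3x3 rotation matrix whose columns are the frame's x, y, z axes.
In Python, from rig import arm gives the robot as it stands. The module is installed in compiled form; this text tells all that it offers.
- The arm moves only by the shell command python3 -m inch 'ROWS' [OPENING]. ROWS is JSON, a list of rows, each a list of 2 entries, a list of its own where there are three numbers: the shift along the tool's x, y, z in m, then the turn about the tool's z in rad. A call has 1 to 5 rows; each row shifts and turns the commanded pose from where the row before left it, along the tool's axes as they then stand; what a row does not reach is not made up. A row lasts 1/8 s, in which the tool goes at most 62.5 mm and 10.7 degrees, less where a joint would pass 70% of its speed; a pose out of reach is approached as far as the arm can. A call is refused whole if a number of a shift passes 0.0625 or a number of a turn 0.188, either way. A call with a gripper value outside its range is refused whole. OPENING is the opening, from -1 (shut) to 1 (fully open), set as the call begins (- or left out, the last holds). The fingers move at their own pace and stop on an object; the grip force is fixed at half the most. Time passes only in rows, so rows that do not move let the fingers close. It gives the time, the measured TCP pose, the force, the opening and the grip force at its end, in the units of the state.
- arm.get_state(): the state, without advancing time (a new reading comes with each control period).
- arm.get_image(name): name is "side" or "top" or "wrist"; returns the picture (400x640x3 uint8, red, green, blue); there is no depth.
- arm.camera_params(name): a dict with "mtx" (3x3 intrinsics, pixels), "rvec" (rotation vector, rad) and "tvec" (3), from world to camera coordinates, as OpenCV has them; the wrist camera has in their place "hand_eye" (4x4, takes a point from camera to tool coordinates, whose origin is the TCP and whose axes are the flange's). Camera axes: x right, y down, z forward; pixel columns grow to the right and rows downward; lengths in m; the calibration is good to about 2 mm. A picture is of the moment at which its call begins: read the wrist's pose just before it. camera_params takes no time and is no camera call.
- arm.job_done(): hands the job in; it is judged then, once.
The state is a dict: "t": time; "qpos": joint angles; "joint_vel": joint speeds; "effort": joint torques, N m; "tcp_pos": TCP position; "tcp_rot": TCP orientation; "wrist_force": force on the tool from outside, world axes, zero at the start; "wrist_torque": the same for the moment, N m; "width": finger opening in m; "gripper_force": force on a finger pad.
Only numpy, scipy, OpenCV 4.12 (cv2) and the standard library are available. Lean on these libraries where they do the work, as an engineer would, in place of code of your own. Each camera call takes 0.05 s, during which the arm holds its last target. There are 200 camera calls.

## Working session

There is one attempt and no reset: what is moved stays moved. The work goes in short steps, Python scripts to look and compute and a shell command to move; the robot and the scene stay as the last step left them, time stands still between calls to the robot, and variables do not carry over. Pictures are saved under pics/ and viewed, at most 10 in all, crops included, and the job is handed in when it is done.

```bash
mkdir -p pics
python3 - <<'E'
from rig import arm
import cv2,numpy as np
s=arm.get_state();print(s['t'],s['tcp_pos'],np.round(s['tcp_rot'],3).tolist(),s['width'])
for n in('top','side'):
    cv2.imwrite(f'pics/{n}0.png',arm.get_image(n)[:,:,::-1]);p=arm.camera_params(n)
    R=cv2.Rodrigues(np.array(p['rvec']))[0];print(n,(-R.T@np.array(p['tvec']).ravel()).round(3),R.round(2).tolist(),np.array(p['mtx']).round(0).tolist())
E
```

```text
0.0 [ 0.22983562 -0.6871352   0.21779648] [[0.948, 0.317, -0.001], [0.317, -0.948, 0.001], [-0.0, -0.001, -1.0]] 0.09290186105566062
top [ 0.413 -0.054  0.937] [[0.01, -1.0, -0.03], [-0.99, -0.0, -0.17], [0.17, 0.03, -0.99]] [[364.0, 0.0, 316.0], [0.0, 364.0, 202.0], [0.0, 0.0, 1.0]]
side [0.136 0.698 0.746] [[-0.87, -0.49, 0.0], [-0.3, 0.54, -0.79], [0.38, -0.69, -0.61]] [[446.0, 0.0, 311.0], [0.0, 446.0, 200.0], [0.0, 0.0, 1.0]]
```

View pics/top0.png

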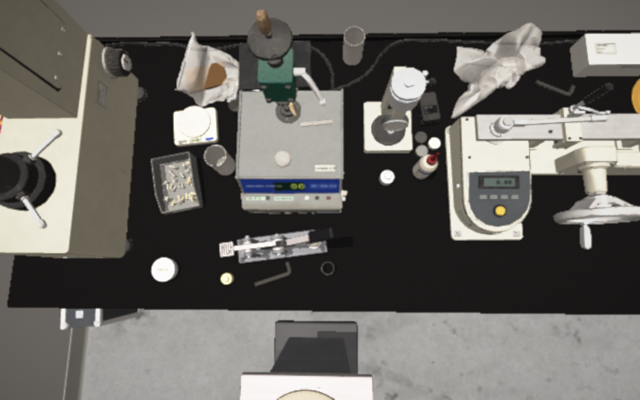

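View pics/side0.png

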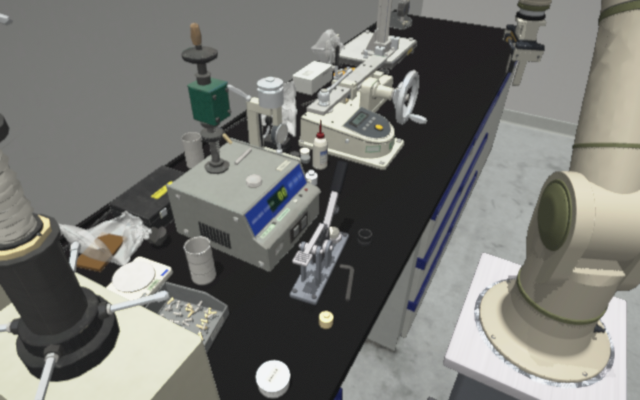

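Top view: the press runs horizontally, with the pad near (226,249), the black grip near (340,241), and the brass weight, hex key and loupe in front (rows 268–280). In the side view the press is near (320,250). I'll enlarge both.

Run:
```python
import cv2,numpy as np
a=cv2.imread('pics/top0.png')[215:295,205:365];b=cv2.imread('pics/side0.png')[150:310,270:390]
a=cv2.resize(a,None,fx=5,fy=5,interpolation=2)
b=cv2.resize(b,None,fx=3.7,fy=3.7,interpolation=2)
f=lambda i:(255*(i/255.)**.5).astype('uint8')
cv2.imwrite('pics/a.png',f(a));cv2.imwrite('pics/b.png',f(b))
```

```text
(no output)
```

View pics/a.png

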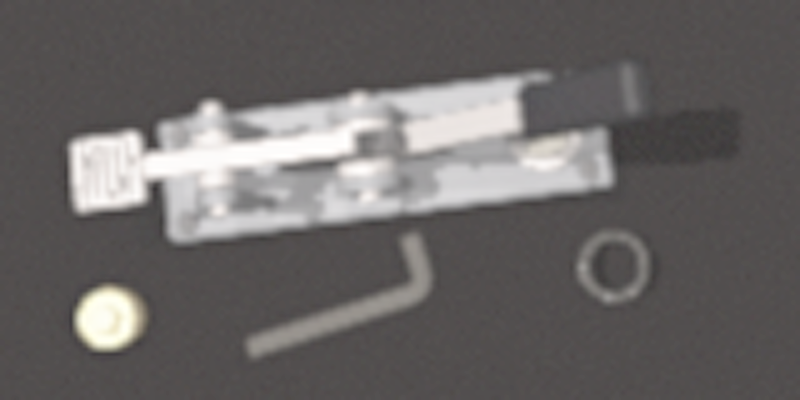

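View pics/b.png

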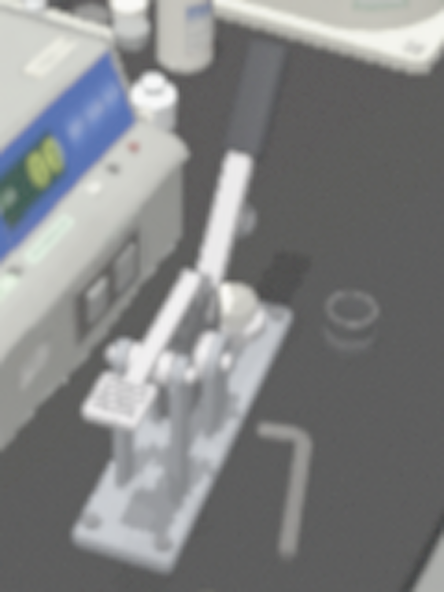

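The crops show the pad centre at top (226.6,249.4) / side (302.2,257.8). The grip's upper face centre is at about top (321.6,234.6), side (339.5,176.5).

```bash
cat > h.py <<'E'
from rig import arm
import cv2,numpy as np
def cam(n):
    p=arm.camera_params(n);return np.array(p['mtx']),cv2.Rodrigues(np.array(p['rvec']))[0],np.array(p['tvec']).ravel()
def ray(n,uv,z):
    K,R,t=cam(n);c=-R.T@t;d=R.T@np.linalg.inv(K)@np.array([*uv,1.]);return c+d*(z-c[2])/d[2]
def tri(a,b):
    P=[(lambda K,R,t:K@np.c_[R,t])(*cam(n)) for n in('top','side')]
    X=cv2.triangulatePoints(P[0],P[1],np.array(a,float),np.array(b,float)).ravel();return X[:3]/X[3]
E
python3 - <<'E'
from h import *
T=lambda u,v:(205+u/5,215+v/5)
S=lambda u,v:(270+u/3.7,150+v/3.7)
print('pad',ray('top',T(108,172),.128),ray('side',S(119,399),.128),tri(T(108,172),S(119,399)))
print('grip',ray('top',T(583,98),.178),ray('side',S(257,98),.178),tri(T(583,98),S(257,98)))
c=[ray('top',T(*q),.012) for q in((160,122),(548,72),(612,188),(172,242))];print(np.round(c,3))
for n,q in dict(bw=(108,318),lo=(614,265)).items():print(n,ray('top',T(*q),.03).round(3))
for q in((300,315),(250,350),(428,285),(408,235)):print('hex',ray('top',T(*q),.01).round(3))
print('bottle',ray('side',(320,165),0),'weight',ray('side',(312,185),0),ray('top',(387,177),.03),'cup',ray('top',(219,160),.09))
E
```

```text
pad [0.44507727 0.17175569 0.128     ] [0.44785136 0.17303663 0.128     ] [0.44675139 0.17257454 0.12782219]
grip [ 0.47500039 -0.04036461  0.178     ] [ 0.47633296 -0.04247915  0.178     ] [ 0.475123   -0.04029171  0.17971326]
[[ 0.475  0.179  0.012]
 [ 0.502 -0.02   0.012]
 [ 0.443 -0.052  0.012]
 [ 0.415  0.17   0.012]]
bw [0.378 0.196 0.03 ]
lo [ 0.405 -0.053  0.03 ]
hex [0.379 0.104 0.01 ]
hex [0.362 0.129 0.01 ]
hex [0.395 0.04  0.01 ]
hex [0.419 0.05  0.01 ]
bottle [ 0.6610258 -0.3002175  0.       ] weight [ 0.63230556 -0.19876569  0.        ] [ 0.63433932 -0.20336203  0.03      ] cup [0.66227385 0.21168495 0.09      ]
```

```bash
python3 -m inch '[[[0,0,-0.02],0.188],[[0.022,-0.045,-0.015],0],[[0.022,-0.045,-0.015],0],[[0.022,-0.045,-0.015],0],[[0.022,-0.045,-0.015],0]]' -1; python3 -m inch '[[[0.022,-0.045,0],0],[[0.022,-0.045,0],0],[[0.022,-0.045,0],0],[[0.022,-0.045,0],0],[[0,0,0],0]]'
```

```text
t: 0.72
tcp_pos: [0.2933, -0.4956, 0.2988]
tcp_rot: [[0.991, 0.135, -0.0], [0.135, -0.991, 0.0], [-0.0, -0.0, -1.0]]
wrist_force: [-1.0, 0.3, 0.3]
width: 0.0477
gripper_force: 0.0
t: 1.35
tcp_pos: [0.3568, -0.3039, 0.2987]
tcp_rot: [[0.99, 0.14, 0.0], [0.14, -0.99, 0.001], [0.0, -0.001, -1.0]]
wrist_force: [-0.3, -1.5, 0.4]
width: 0.0011
gripper_force: 0.0
```

```bash
python3 -m inch '[[[0.024,-0.038,0],0],[[0.024,-0.038,0],0],[[0.024,-0.038,0],0],[[0.024,-0.038,0],0],[[0.024,-0.038,0],0]]'; python3 -m inch '[[[0.006,-0.054,0],0],[[0.006,-0.054,0],0],[[0.006,-0.054,0],0],[[0.006,-0.054,0],0],[[0.006,-0.054,0.0],0]]'; python3 -m inch '[[[0,0,0.04],0],[[0,0,0.04],0],[[0,0,0.04],0],[[0,0,0],0]]'
python3 - <<'E'
from h import *
s=arm.get_state();d=np.array([.4465,.1725,.128])-s['tcp_pos'];print(d,np.array(s['tcp_rot']).T@d,s['t'])
im=np.hstack([cv2.resize(arm.get_image('wrist'),(400,250)),cv2.resize(arm.get_image('side')[150:310,240:400],(400,400))[:250]])
cv2.imwrite('pics/c.png',(255*(im[:,:,::-1]/255)**.6).astype('uint8'))
E
```

```text
t: 1.98
tcp_pos: [0.4496, -0.1025, 0.2985]
tcp_rot: [[0.991, 0.133, -0.0], [0.133, -0.991, -0.0], [-0.0, 0.0, -1.0]]
wrist_force: [0.4, 0.4, 0.0]
width: 0.0007
gripper_force: 0.0
t: 2.6
tcp_pos: [0.4429, 0.1696, 0.2986]
tcp_rot: [[0.991, 0.133, 0.0], [0.133, -0.991, -0.0], [0.0, 0.0, -1.0]]
wrist_force: [0.8, 0.1, 0.4]
width: 0.0006
gripper_force: 0.0
t: 3.1
tcp_pos: [0.4415, 0.1676, 0.1765]
tcp_rot: [[0.991, 0.134, -0.005], [0.134, -0.991, -0.002], [-0.005, 0.002, -1.0]]
wrist_force: [0.3, 0.6, 0.7]
width: 0.0005
gripper_force: 0.0
[ 0.00503951  0.00493605 -0.04850682] [ 0.00591279 -0.0042932   0.04846938] 3.1
```

View pics/c.png

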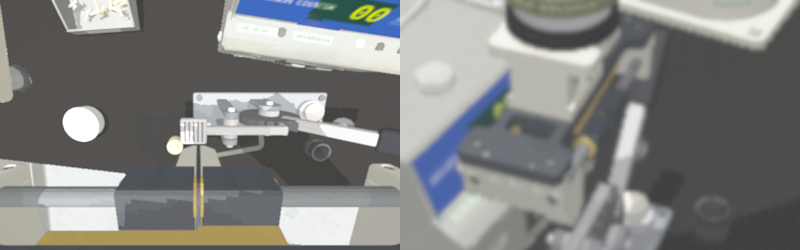

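Wrist view: the shut fingers hang just short of the pad (left half, pad at (194,130)), which agrees with the computed offset. I'll shift and descend.

```bash
python3 -m inch '[[[0.006,-0.006,0.015],0],[[0,0,0.02],0],[[0,0,0],0]]'; python3 -m inch '[[[0,0,0.010],0],[[0,0,0.005],0],[[0,0,0],0]]'; python3 -m inch '[[[0,-0.001,0.006],0],[[0,-0.001,0.006],0],[[0,0,0],0]]'
```

```text
t: 3.58
tcp_pos: [0.4476, 0.1759, 0.1431]
tcp_rot: [[0.991, 0.135, -0.001], [0.135, -0.991, -0.0], [-0.001, 0.0, -1.0]]
wrist_force: [-0.6, -1.1, 0.1]
width: 0.0004
gripper_force: 0.0
t: 3.95
tcp_pos: [0.4475, 0.1757, 0.1285]
tcp_rot: [[0.991, 0.135, -0.0], [0.135, -0.991, -0.0], [-0.0, 0.0, -1.0]]
wrist_force: [-0.4, 0.3, 0.2]
width: 0.0005
gripper_force: 0.0
t: 4.32
tcp_pos: [0.4473, 0.1781, 0.1164]
tcp_rot: [[0.991, 0.136, 0.0], [0.136, -0.991, 0.0], [0.0, -0.0, -1.0]]
wrist_force: [-0.2, 1.7, 0.8]
width: 0.0005
gripper_force: 0.6
```

```bash
python3 -m inch '[[[0,-0.001,0.004],0],[[0,0,0.003],0]]'; python3 -m inch '[[[0,0,0.003],0]]';python3 -m inch '[[[0,0,0.002],0]]'
python3 - <<'E'
from h import *
im=cv2.resize(arm.get_image('side')[190:310,270:390],(590,590),interpolation=2)
cv2.imwrite('pics/d.png',(255*(im[:,:,::-1]/255)**.6).astype('uint8'))
E
```

```text
t: 4.58
tcp_pos: [0.4474, 0.1785, 0.1098]
tcp_rot: [[0.991, 0.135, 0.001], [0.135, -0.991, -0.0], [0.001, 0.0, -1.0]]
wrist_force: [-3.6, -1.4, 29.3]
width: 0.0003
gripper_force: 13.2
t: 4.7
tcp_pos: [0.4477, 0.1784, 0.1085]
tcp_rot: [[0.991, 0.134, 0.002], [0.134, -0.991, -0.001], [0.002, 0.001, -1.0]]
wrist_force: [-9.6, -4.6, 67.3]
width: 0.0005
gripper_force: 29.6
t: 4.82
tcp_pos: [0.4478, 0.1784, 0.108]
tcp_rot: [[0.991, 0.134, 0.004], [0.134, -0.991, -0.001], [0.003, 0.001, -1.0]]
wrist_force: [-13.1, -5.9, 81.6]
width: 0.0005
gripper_force: 36.5
```

View pics/d.png

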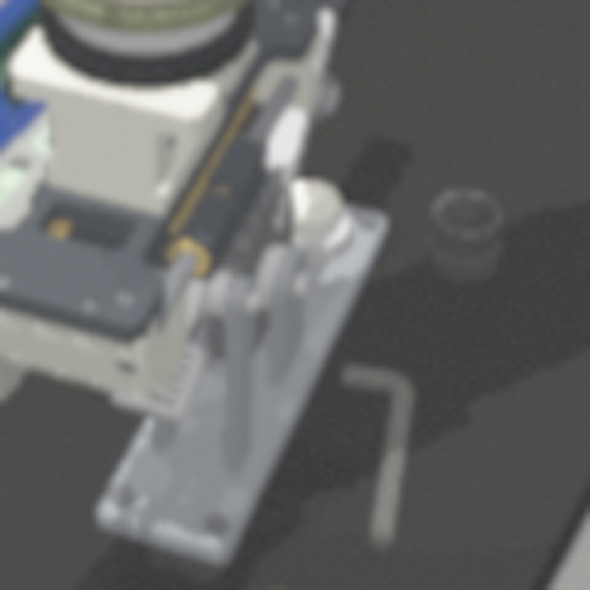

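The pad has reached its stop (force rising sharply at z=0.108). I'll retreat and move over the grip.

```bash
python3 -m inch '[[[0,0,-0.02],0],[[0,0,-0.05],0],[[0,0,-0.06],0],[[0,0,-0.06],0],[[0,0,0],0]]'; python3 -m inch '[[[0,0.055,0],0],[[0,0.055,0],0],[[0,0.055,0],0],[[0,0.055,0],0],[[0,0,0],0]]'
python3 - <<'E'
from h import *
s=arm.get_state();d=np.array([.475,-.0405,.179])-s['tcp_pos'];print(np.array(s['tcp_rot']).T@d,s['t'])
a=cv2.resize(arm.get_image('top')[205:305,205:365],(800,500),interpolation=2)
cv2.imwrite('pics/e.png',(255*(a[:,:,::-1]/255)**.5).astype('uint8'))
E
```

```text
t: 5.5
tcp_pos: [0.4488, 0.1791, 0.2985]
tcp_rot: [[0.991, 0.134, 0.007], [0.134, -0.991, 0.002], [0.007, -0.001, -1.0]]
wrist_force: [0.6, -0.5, -0.3]
width: 0.0005
gripper_force: 0.0
t: 6.12
tcp_pos: [0.4761, -0.0439, 0.2931]
tcp_rot: [[0.992, 0.128, -0.003], [0.128, -0.992, -0.001], [-0.003, 0.001, -1.0]]
wrist_force: [-0.7, 1.1, 0.1]
width: 0.0007
gripper_force: 0.0
[-0.00029061 -0.00360927  0.11408397] 6.125
```

View pics/e.png

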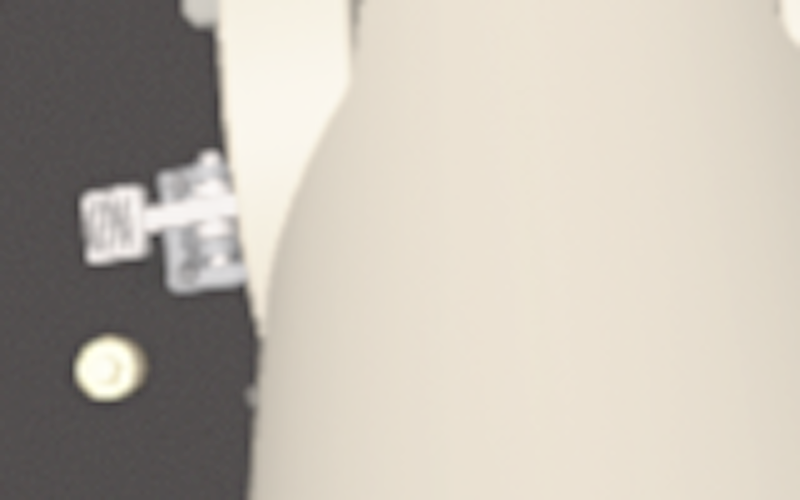

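The pad now looks tilted and shifted outward, centre (115,224) with narrower foreshortening, so the pawl is at its stop. Next I lower onto the grip.

```bash
python3 -m inch '[[[0,0,0.045],0],[[0,0,0.045],0],[[0,0,0],0]]'; python3 -m inch '[[[0,0,0.01],0],[[0,0,0.01],0],[[0,0.003,0.005],0]]';  python3 -m inch '[[[0,0.006,0.008],0],[[0,0.006,0.008],0]]'
```

```text
t: 6.55
tcp_pos: [0.4745, -0.038, 0.202]
tcp_rot: [[0.991, 0.137, -0.007], [0.137, -0.991, 0.001], [-0.007, -0.002, -1.0]]
wrist_force: [-0.4, -1.2, 0.8]
width: 0.0004
gripper_force: 0.0
t: 6.92
tcp_pos: [0.4779, -0.0421, 0.18]
tcp_rot: [[0.991, 0.135, 0.002], [0.135, -0.991, 0.0], [0.002, 0.0, -1.0]]
wrist_force: [0.5, 1.2, 3.5]
width: 0.0004
gripper_force: 1.5
t: 7.18
tcp_pos: [0.4793, -0.0549, 0.1635]
tcp_rot: [[0.991, 0.135, 0.001], [0.135, -0.991, -0.0], [0.001, 0.0, -1.0]]
wrist_force: [1.7, 0.6, 3.6]
width: 0.0005
gripper_force: 1.5
```

```bash
python3 -m inch '[[[0,0.005,0.0075],0],[[0,0.004,0.0075],0],[[0,0.004,0.008],0],[[0,0.004,0.008],0]]'; python3 -m inch '[[[0,0.003,0.0075],0],[[0,0.003,0.0075],0],[[0,0.003,0.0075],0],[[0,0.002,0.0075],0]]'; python3 -m inch '[[[0,0.002,0.0075],0],[[0,0.001,0.0075],0],[[0,0.001,0.006],0]]'
```

```text
t: 7.68
tcp_pos: [0.4809, -0.0714, 0.132]
tcp_rot: [[0.991, 0.135, -0.001], [0.135, -0.991, -0.0], [-0.001, 0.0, -1.0]]
wrist_force: [-0.2, 0.1, 3.6]
width: 0.0007
gripper_force: 1.5
t: 8.18
tcp_pos: [0.4823, -0.0817, 0.102]
tcp_rot: [[0.991, 0.135, -0.001], [0.135, -0.991, 0.0], [-0.0, -0.0, -1.0]]
wrist_force: [-0.3, 3.0, 2.9]
width: 0.0007
gripper_force: 1.4
t: 8.55
tcp_pos: [0.4831, -0.0859, 0.0811]
tcp_rot: [[0.991, 0.135, -0.0], [0.135, -0.991, 0.0], [-0.0, -0.0, -1.0]]
wrist_force: [-1.1, 2.3, 3.0]
width: 0.0006
gripper_force: 1.3
```

```bash
python3 -m inch '[[[0,0,0.005],0],[[0,0,0.002],0],[[0,0,0],0]]'; python3 -m inch '[[[0,0,0.002],0],[[0,0,0],0]]'
```

```text
t: 8.93
tcp_pos: [0.4831, -0.0861, 0.0745]
tcp_rot: [[0.991, 0.135, -0.0], [0.135, -0.991, -0.0], [-0.0, 0.0, -1.0]]
wrist_force: [0.6, 0.6, -0.5]
width: 0.0004
gripper_force: 0.0
t: 9.18
tcp_pos: [0.4832, -0.0861, 0.0732]
tcp_rot: [[0.991, 0.135, 0.0], [0.135, -0.991, -0.0], [0.0, 0.0, -1.0]]
wrist_force: [-2.1, -0.9, 9.5]
width: 0.0003
gripper_force: 4.7
```

```bash
python3 -m inch '[[[0,0,0.001],0],[[0,0,0],0],[[0,0,0],0]]'; python3 -m inch '[[[0,0,-0.005],0],[[0,0,-0.04],0],[[0,0,-0.06],0],[[0,0,-0.06],0],[[0,0,-0.03],0]]';  python3 -m inch '[[[0,0.05,0],0],[[0,0.06,0],0],[[0,0.06,0],0],[[-0.02,0.05,0],0],[[0,0,0],0]]'
python3 - <<'E'
from h import *
a=arm.get_image('top')[205:305,205:365];b=arm.get_image('side')[190:310,270:390]
im=np.hstack([cv2.resize(a,(480,300)),cv2.resize(b,(300,300))])
cv2.imwrite('pics/f.png',(255*(im[:,:,::-1]/255)**.5).astype('uint8'));print(arm.get_state()['t'])
E
```

```text
t: 9.55
tcp_pos: [0.4832, -0.0861, 0.073]
tcp_rot: [[0.991, 0.135, 0.001], [0.135, -0.991, -0.001], [0.001, 0.001, -1.0]]
wrist_force: [-3.4, 0.1, 23.4]
width: 0.0004
gripper_force: 11.5
t: 10.18
tcp_pos: [0.4838, -0.0859, 0.2698]
tcp_rot: [[0.991, 0.135, 0.004], [0.135, -0.991, -0.0], [0.004, 0.001, -1.0]]
wrist_force: [1.0, 0.3, -1.1]
width: 0.0007
gripper_force: 0.0
t: 10.8
tcp_pos: [0.4909, -0.3112, 0.266]
tcp_rot: [[0.992, 0.128, -0.001], [0.128, -0.992, -0.001], [-0.002, 0.001, -1.0]]
wrist_force: [0.3, 0.6, -0.2]
width: 0.0005
gripper_force: 0.0
10.9
```

View pics/f.png

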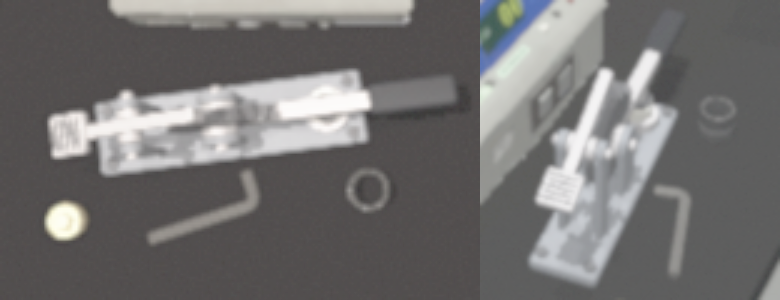

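The arm is level with its foot on the specimen. The pawl is still tripped, with its nose raised clear, and the bystanders have not moved.

```bash
python3 -c "
from rig import arm
print(arm.job_done())"
```

```text
the job is handed in; nothing more can be done
None
```

The job is handed in: the pawl is tripped to its stop, the arm is down with its foot on the specimen, and the robot is clear; the last pictures showed nothing near the press moved, but no verdict came back.

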